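# Hang the second tote on the cleat beside the first

## Task

Pick up the tote with the red handle by its handle, keep it level, and hang it on the wooden cleat of the grey panel beside the green-handled tote that already hangs there: lower it until you feel its hanger seat behind the cleat (do not drop it on), then close it up sideways until it stands against the green tote, on a side where it sits wholly on the cleat. Work with gentle forces, so that the green tote is neither lifted off nor shoved along, and leave the other tools where they are.

Things in the scene. Friction and masses are not known exactly. Their poses are not given: they have to be found in the camera images.
- tote_red: (mm) Loose 0.4 kg plywood tote, red handle: open box 80 deep (x) x 100 wide (y), rims 50 high, back board 118 high. Origin: centre of its underside, +x to its back, z up. Behind the back board are a hanger strip (x from 40 to 56, 90 wide) and a 16 thick spacer 2 to 14 high that keeps the hung tote upright. A dowel and an offcut lie in the box.
- red_grip (a point): (mm) Middle of the red handle, on the tote's axes, 94 above its underside: a level bar along x, 68 long, 12 thick in y, 24 high, over a hand hole. The hanger strip's underside is cut at 45 degrees, lowest at the back (x = 56). Thumb nuts clamp the strip in slots: its tip lies 60 to 76 above the underside; this setting varies and is not reported: look, or feel.
- tote_green: The first tote, green handle, 0.6 kg: same box, handle, spacer, origin and axes as the red one, its hanger set at 66 (mm). It hangs loose on the cleat: friction alone stops it from sliding along (a sideways push of roughly 7 to 14 N moves it), and a lift of some 15 mm frees it.
- panel: (mm) Fixed upright grey plywood panel, 360 wide (y) x 250 high, on the bench. Origin: foot of its front face, midway along; the front looks along -x. A tote is home when its hanger lies in the cleat's groove and its back is flat on the panel: its origin is then 56 in front of the panel face (x = -56), its underside 180 minus its hanger setting above the bench (104 to 120).
- groove (a point): (mm) Middle of the groove's bottom line, on the panel's axes, 180 above the bench. The cleat lies along y, 340 wide, 15 thick (panel x -15 to 0), lower edge at 165; its top face rises at 45 degrees from the panel at 180 towards the robot to a crest eased to about 191. Coming straight in with a tote's underside 140 up, any hanger tip clears the crest and the spacer passes under the cleat.
- glue: bystander: white glue bottle with black cap, 209 mm tall, standing; origin at its foot
- square: bystander: try square with dark wooden stock, 162 x 110 mm, lying flat; origin under its middle
- driver: bystander: red screwdriver, 195 mm long, lying flat; origin under its middle
- dowel_r: short dowel, 55 mm long, 10 mm thick, lying in the red tote; origin under its middle
- offcut_r: offcut 18 x 45 x 18 mm, lying in the red tote; origin under its middle

How it is judged:
On the way, in this order (a step that is already met when the one before it is completed fails the run):
1. the red tote is lifted clear of the bench in the gripper (height (world z) of tote_red above 0.06 m and contact force between the fingers and tote_red above 1 N), for 0.2 s.
2. the red tote's back is on the panel at the height of the cleat and bears on it, still held (x of tote_red in the frame of panel above -0.06 m and z of tote_red in the frame of panel between 0.1 and 0.1225 m and contact force between tote_red and panel above 1.5 N and contact force between the fingers and tote_red above 1 N), for 0.2 s.
At the end, for the whole second after the job is handed in: Red tote hangs released, at rest and home on the cleat (back within 2.5 mm of flush, square and upright within 0.05 rad, within 125 mm of the panel's middle), its side within 3.5 mm of the green tote's, both pieces still in it; green tote still home, moved under 8 mm (x of tote_red in the frame of panel between -0.0585 and -0.053 m and z of tote_red in the frame of panel between 0.1 and 0.1225 m and angle between each of tote_red, tote_green's own z axis and vertical below 0.05 rad and angle between the x axis of tote_red and the x axis of panel, either way round below 0.05 rad and y of tote_red in the frame of panel between -0.125 and 0.125 m and (y of tote_red in the frame of tote_green between 0.096 and 0.1035 m or y of tote_red in the frame of tote_green between -0.1035 and -0.096 m) and contact force between tote_red and panel above 1 N and contact force between the fingers and tote_red below 0.1 N and linear speed of tote_red below 0.02 m/s and x of tote_green in the frame of panel above -0.0585 m and z of tote_green in the frame of panel between 0.111 and 0.117 m and distance of tote_green from where it was at the start of the episode below 0.008 m and distance between each of dowel_r, offcut_r and tote_red below 0.05 m); the robot touches nothing.
It fails at once if the red tote is dropped: it falls free of the fingers faster than 0.22 m/s (linear speed of tote_red above 0.22 m/s and contact force between the fingers and tote_red below 0.1 N).
It fails at once if the red tote is forced: more than 25 N against the panel or cleat, or more than 12 N against the green tote (contact force between tote_red and panel above 25 N or contact force between tote_red and tote_green above 12 N).
It fails at once if the green tote is lifted, tipped or shoved (15 mm or 0.15 rad) (distance of tote_green from where it was at the start of the episode above 0.015 m or angle between tote_green's own z axis and vertical above 0.15 rad).
It fails at once if the red tote is tipped more than 0.5 rad (angle between tote_red's own z axis and vertical above 0.5 rad).
It fails at once if a bystander is moved more than 20 mm (distance of any of glue, square, driver from where it was at the start of the episode above 0.02 m).
It also fails if it takes over 72 s, if anything falls off the work surface, if the arm or the gripper's body presses on something with over 40 N, if the wrist force passes 120 N, or if a joint passes its speed limit or range.

## Robot

A 6-joint arm with a two-finger parallel gripper is mounted at the origin on the work surface; the furniture and walls round the work are solid. World frame = base frame: x ahead of the robot, y to its left, z up, the work surface at z = 0. Lengths are in m, angles in rad, forces in N, time in s.
With the tool pointing down it reaches from about 0.4 to 0.825 m from the base axis. Payload 7 kg.
Tool frame: the origin (TCP) lies at the very end of the fingers, on their centre line; the grasp point (between the pads) lies 19 mm behind it; z points along the fingers, x is the direction in which the jaws open and shut, and the axes are right-handed (so a half turn about z gives the same grasp; the last joint's range is limited). The gripper opens to 88 mm and grips with 3 to 60 N. Pads are 19 mm wide; open, the fingers measure 130 mm over their backs; the gripper's body (78 mm by 193 mm) begins 47 mm behind the grasp point.
Start: joints at [0.288, 0.359, 0.012, 0, -1.224, -0.288], TCP at [0.675, -0, 0.227] pointing down, gripper open.
Joint ranges: [-3.07, 3.07], [-1.43, 2.12], [-1.02, 1.25], [-3.03, 1.67], [-3.05, -0], [-3.03, 3.03]. Speed limits (rad/s): [2.39, 2.39, 3.01, 3.14, 3.14, 3.14].

## Interface

Orientations are given as [roll, pitch, yaw] about the fixed x, y, z axes, in that order (R = Rz(yaw) Ry(pitch) Rx(roll)).
In Python, from workcell import sense, eyes, ctrl gives the robot as it stands.
- The arm moves only by the shell command python3 -m crank 'ROWS' [OPENING] [FORCE]. ROWS is JSON, a list that holds one entry, the list of rows, each a list of 6 numbers: the shift along the tool's x, y, z in mm, then the turn, a rotation vector about the tool's x, y, z in units of 10 degrees (1.0 is 10 degrees). A call has exactly 10 rows; each row shifts and turns the commanded pose from where the row before left it, along the tool's axes as they then stand; what a row does not reach is not made up. A row lasts 1/8 s, in which the tool goes at most 62.5 mm and 10.7 degrees, less where a joint would pass 70% of its speed; a pose out of reach is approached as far as the arm can. A call is refused whole if a number of a shift passes 62.5 or a number of a turn 1, either way. A call with a gripper value outside its range is refused whole. OPENING is the opening, from 0 (shut) to 1 (fully open), set as the call begins (- or left out, the last holds). The fingers move at their own pace and stop on an object; FORCE is the grip in N (left out, the last holds). Time passes only in rows, so rows that do not move let the fingers close, or fill a call up. It gives the time, the measured TCP pose, the force and the opening at its end, in the units of the state.
- sense(): the state, without advancing time (a new reading comes with each control period).
- eyes.snapshot(name): name is "scene" or "side" or "wrist"; returns a dict with "img" (384x512x3 uint8, blue, green, red), "mtx" (3x3 intrinsics, pixels), "world_to_cam" (4x4, takes a point from world to camera coordinates). Camera axes: x right, y down, z forward; pixel columns grow to the right and rows downward; lengths in m; the calibration is good to about 2 mm. The wrist camera is an equidistant fisheye: a pixel r from the principal point sees the ray r / f radians off the axis. A picture is of the moment at which its call begins. There is no depth.
- ctrl.sign_off(): hands the job in, once; it reports no verdict.
The state is a dict: "time_s": time; "joint_positions": joint angles; "dq": joint speeds; "tau": joint torques, N m; "ee_pos": TCP position; "ee_rot": TCP orientation; "ft_force": force on the tool from outside, world axes, zero at the start; "torque": the same for the moment, N m; "finger_gap": finger opening in m.
Only numpy, scipy, OpenCV 4.12 (cv2) and the standard library are available. Lean on these libraries where they do the work, as an engineer would, in place of code of your own. Each camera call takes 0.05 s, during which the arm holds its last target. There are 200 camera calls.

## Working session

There is one attempt and no reset: what is moved stays moved. The work goes in short steps, Python scripts to look and compute and a shell command to move; the robot and the scene stay as the last step left them, time stands still between calls to the robot, and variables do not carry over. Pictures are saved under pics/ and viewed, about 8 in all and at most 12, crops included, and the job is handed in when it is done.

```bash
mkdir -p pics; python3 - <<'E'
from workcell import sense, eyes
import cv2, numpy as np, pickle
s=sense(); print({k:np.round(v,3).tolist() for k,v in s.items()})
for n in ("scene","side"):
    d=eyes.snapshot(n); pickle.dump(d,open(f"pics/{n}0.pkl","wb"))
    cv2.imwrite(f"pics/{n}0.png",cv2.resize(d["img"],(800,600),interpolation=cv2.INTER_CUBIC))
    print(n,d["mtx"].tolist(),np.round(d["world_to_cam"],4).tolist())
E
```

```text
{'time_s': 0.0, 'joint_positions': [0.288, 0.359, 0.011, -0.0, -1.224, -0.288], 'dq': [-0.002, 0.001, -0.0, -0.001, 0.0, -0.003], 'tau': [-0.001, -58.273, 29.306, 6.997, 0.007, -0.0], 'ee_pos': [0.675, -0.0, 0.226], 'ee_rot': [-3.141, -0.002, 3.141], 'ft_force': [0.321, -0.28, -0.256], 'torque': [-0.072, -0.028, 0.054], 'finger_gap': 0.087}
scene [[383.10023014605576, 0.0, 254.64445981019108], [0.0, 383.10023014605576, 195.81524621757765], [0.0, 0.0, 1.0]] [[-0.775, -0.6317, -0.0194, 0.4121], [-0.3926, 0.5053, -0.7685, 0.2776], [0.4952, -0.5879, -0.6396, 0.8287], [0.0, 0.0, 0.0, 1.0]]
side [[497.53889680902813, 0.0, 251.91332130526715], [0.0, 497.53889680902813, 190.01077588825635], [0.0, 0.0, 1.0]] [[-0.7257, -0.6876, 0.0245, 0.3771], [-0.3011, 0.2855, -0.9098, 0.2485], [0.6186, -0.6676, -0.4142, 0.9738], [0.0, 0.0, 0.0, 1.0]]
```

View pics/scene0.png

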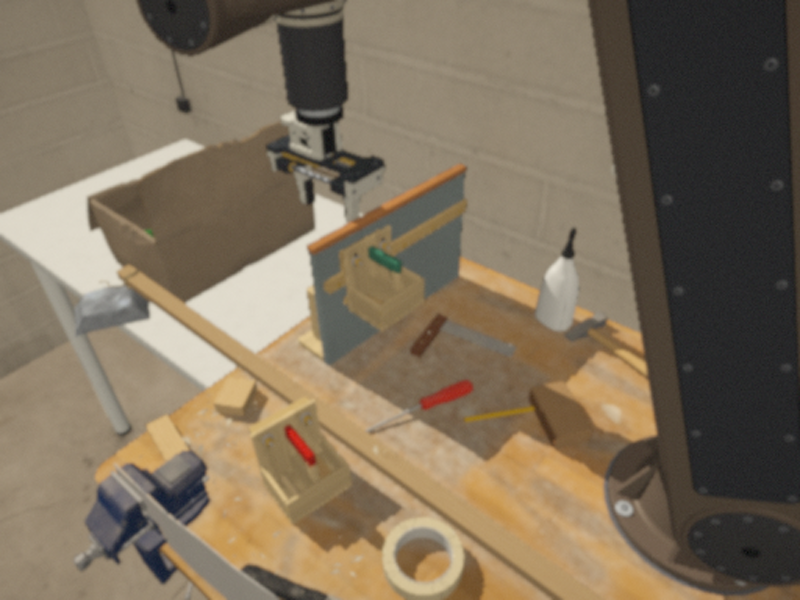

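View pics/side0.png

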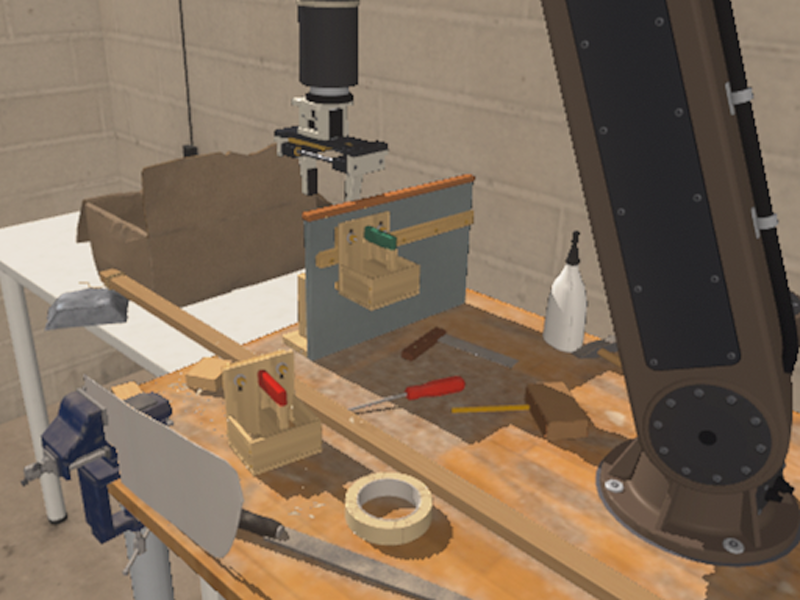

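```bash
cat > h.py <<'E'
import cv2, numpy as np, pickle
def crop(img,x0,y0,w,h,s):
    c=cv2.resize(img[y0:y0+h,x0:x0+w],(w*s,h*s),interpolation=cv2.INTER_CUBIC)
    for x in range((x0+9)//10*10,x0+w,10):
        X=int((x-x0+.5)*s); cv2.line(c,(X,0),(X,6 if x%50 else 14),(255,0,255),1); 
        if x%20==0: cv2.putText(c,str(x),(X-10,24),0,.35,(255,0,255),1)
    for y in range((y0+9)//10*10,y0+h,10):
        Y=int((y-y0+.5)*s); cv2.line(c,(0,Y),(6,Y),(255,0,255),1)
        if y%20==0: cv2.putText(c,str(y),(8,Y+4),0,.35,(255,0,255),1)
    return c
def load(n): return pickle.load(open(f"pics/{n}.pkl","rb"))
def proj(d,P):
    M=d["world_to_cam"]; p=np.atleast_2d(P)@M[:3,:3].T+M[:3,3]; q=p@d["mtx"].T
    return q[:,:2]/q[:,2:]
E
python3 - <<'E'
from h import *
a=load("scene0")["img"];b=load("side0")["img"]
cv2.imwrite("pics/red.png",np.hstack([crop(a,155,250,80,90,5),crop(b,135,217,80,90,5)]))
cv2.imwrite("pics/pan.png",np.hstack([crop(a,190,102,115,135,3),crop(b,190,107,115,135,3)]))
E
```

```text
(no output)
```

View pics/red.png

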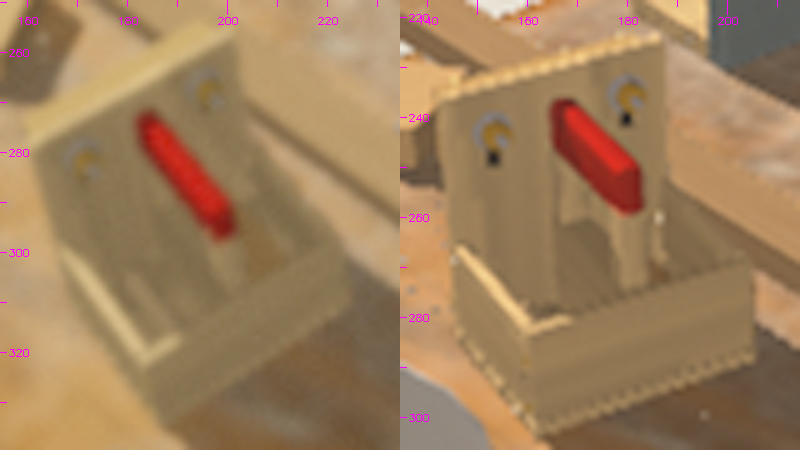

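View pics/pan.png

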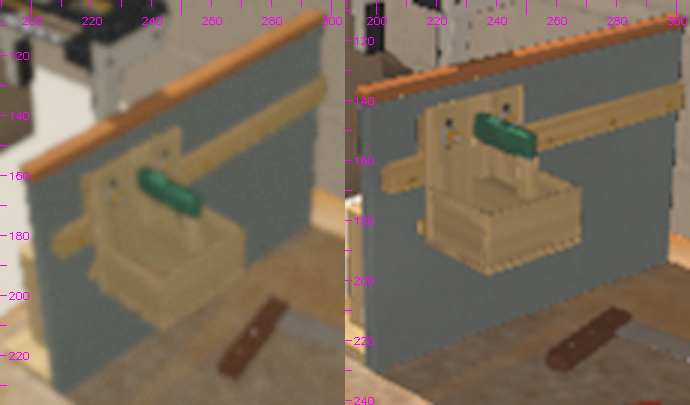

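```bash
cat > fit.py <<'E'
from h import *
from scipy.optimize import least_squares
S,D=load("scene0"),load("side0")
def W(p,P):
    c,s=np.cos(p[2]),np.sin(p[2]); P=np.array(P,float)/1000
    return np.c_[c*P[:,0]-s*P[:,1]+p[0], s*P[:,0]+c*P[:,1]+p[1], P[:,2]+(p[3] if len(p)>3 else 0)]
def fit(P,a,b,p0):
    f=lambda p:np.r_[(proj(S,W(p,P))-a),(proj(D,W(p,P))-b)].ravel()
    r=least_squares(f,p0,loss="soft_l1"); 
    return r.x,np.round(f(r.x).reshape(2,-1,2),1).tolist()
T=[(-40,50,0),(-40,50,50),(-40,-50,50),(-40,-50,0),(40,50,118),(40,-50,118)]
if __name__=="__main__":
    r,e=fit(T,[(188.1,335.5),(183.7,321.9),(223.5,297.5),(224.5,310.1),(159.3,275.1),(200.1,254.5)],[(162.5,303.7),(160.1,283.1),(204.5,269.5),(205.3,287.5),(142.1,234.9),(186.5,223.1)],[.6,.2,0])
    print("red",r.round(4)); print(e)
    P=[(0,180,0),(0,-180,0),(-15,170,165),(-15,170,191),(-15,-170,191),(-15,-170,165)]
    p,e=fit(P,[(209.7,232.7),(293,178.3),(208.7,187.3),(207.7,179.3),(298,127.7),(298,136)],[(198,231.7),(297.3,194),(203,171),(202.3,162.3),(302.3,134.7),(302.3,142.3)],[.8,0,0])
    print("panel",p.round(4)); print(e)
    g,e=fit(T,[(244.7,211.7),(243,200),(271.3,179),(270.7,190),(217,160.7),(249.7,144)],[(237.3,198.3),(238,179.3),(268.3,169.3),(268.3,186.7),(213.7,142.7),(249,135.3)],[.75,0,0,.114])
    print("green",g.round(4)); print(e)
    c,s=np.cos(p[2]),np.sin(p[2]); d=g[:2]-p[:2]; print("green in panel",c*d[0]+s*d[1],-s*d[0]+c*d[1])
    print("handle", [ (proj(S,W(r,[q])).round(1).tolist(),proj(D,W(r,[q])).round(1).tolist()) for q in [(-34,0,94),(34,0,94),(-40,0,94),(28,0,94)]])
E
python3 fit.py
```

```text
red [ 0.4478  0.3096 -0.2244]
[[[-1.3, -0.4], [-0.1, 0.1], [0.2, -1.1], [0.8, -0.4], [0.4, 1.7], [0.8, -0.6]], [[-1.3, 0.5], [-0.2, 0.2], [0.6, -1.2], [0.2, 1.0], [-0.5, 0.4], [-0.2, -0.0]]]
panel [ 0.5783 -0.0579 -0.0997]
[[[-1.1, 1.2], [0.9, -1.6], [0.5, 0.4], [0.5, -0.0], [0.6, -0.1], [0.2, -0.6]], [[-0.9, -0.9], [-0.5, 0.1], [-0.2, 0.5], [0.3, -0.9], [0.1, -0.2], [-0.5, 1.1]]]
green [ 0.5258  0.034  -0.0835  0.1152]
[[[-0.2, 0.6], [0.7, -3.2], [0.5, -0.9], [0.9, 3.4], [2.1, -0.3], [-1.2, -0.3]], [[-0.6, 0.6], [-1.0, 0.1], [0.1, 0.0], [-0.7, 1.3], [1.8, -0.2], [-1.7, -0.9]]]
green in panel -0.061359249575063314 0.08628750787299169
handle [([[200.4, 294.5]], [[181.0, 255.4]]), ([[183.8, 274.0]], [[166.3, 240.4]]), ([[202.0, 296.4]], [[182.4, 256.8]]), ([[185.2, 275.7]], [[167.5, 241.7]])]
```

```bash
python3 -m crank '[[[0,0,-50,0,0,0],[0,0,-50,0,0,0],[0,0,-50,0,0,0],[38,52,0,0,0,0],[38,52,0,0,0,0],[38,52,0,0,0,0],[38,52,0,0,0,0],[38,52,0,0,0,0],[38,52,0,0,0,0],[0,0,0,0,0,0]]]' 1 20
python3 -m crank '[[[0,0,0,0,0,-0.96],[0,0,0,0,0,-0.96],[0,0,0,0,0,-0.96],[0,0,0,0,0,-0.96],[0,0,0,0,0,-0.96],[0,0,0,0,0,-0.96],[0,0,0,0,0,-0.96],[0,0,0,0,0,-0.96],[0,0,0,0,0,0],[0,0,0,0,0,0]]]'
python3 - <<'E'
from h import *
from workcell import eyes
d=eyes.snapshot("wrist"); pickle.dump(d,open("pics/w1.pkl","wb")); cv2.imwrite("pics/w1.png",crop(d["img"],0,0,512,384,1)); print(d["mtx"],d["world_to_cam"])
E
```

```text
time_s: 1.35
ee_pos: [0.4512, 0.3057, 0.3763]
ee_rot: [3.141, -0.001, -3.136]
ft_force: [0.4, -0.8, -0.4]
finger_gap: 0.0877
time_s: 2.6
ee_pos: [0.4539, 0.3023, 0.3764]
ee_rot: [3.141, -0.0, -1.805]
ft_force: [-0.7, -0.7, 0.5]
finger_gap: 0.0879
[[297.31863964   0.         257.81155424]
 [  0.         297.31863964 188.39585816]
 [  0.           0.           1.        ]] [[-2.31790638e-01 -9.72765694e-01 -6.75514464e-05  4.00385481e-01]
 [-9.43111481e-01  2.24707615e-01  2.45045346e-01  2.92879394e-01]
 [-2.38356527e-01  5.68629257e-02 -9.69511616e-01  6.26039015e-01]
 [ 0.00000000e+00  0.00000000e+00  0.00000000e+00  1.00000000e+00]]
```

View pics/w1.png

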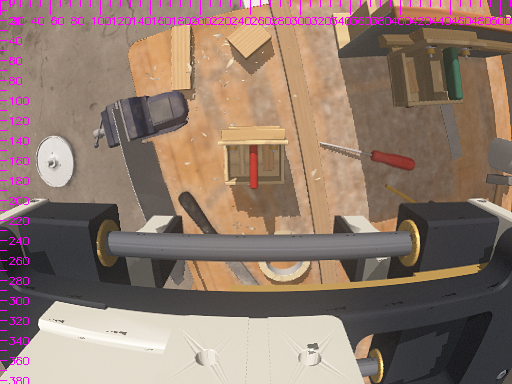

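```bash
python3 - <<'E'
from h import *
d=load("w1")["img"]
a=crop(d,210,118,90,75,4);b=crop(d,335,0,177,115,4)
a=np.vstack([a,np.zeros((b.shape[0]-a.shape[0],a.shape[1],3),np.uint8)])
a=crop(d,212,116,88,80,6);cv2.imwrite("pics/w1r.png",a);cv2.imwrite("pics/w1p.png",crop(d,335,0,177,115,4))
E
```

```text
(no output)
```

View pics/w1r.png

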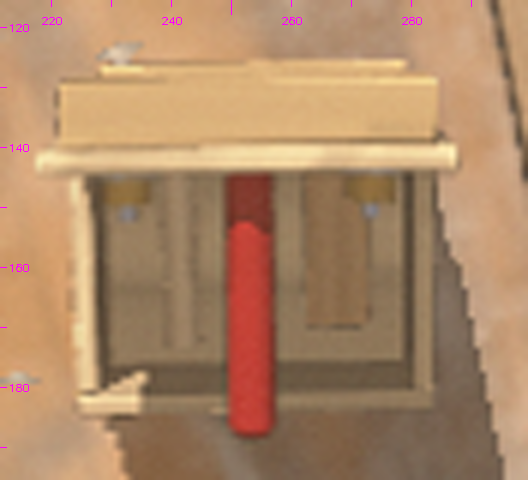

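View pics/w1p.png

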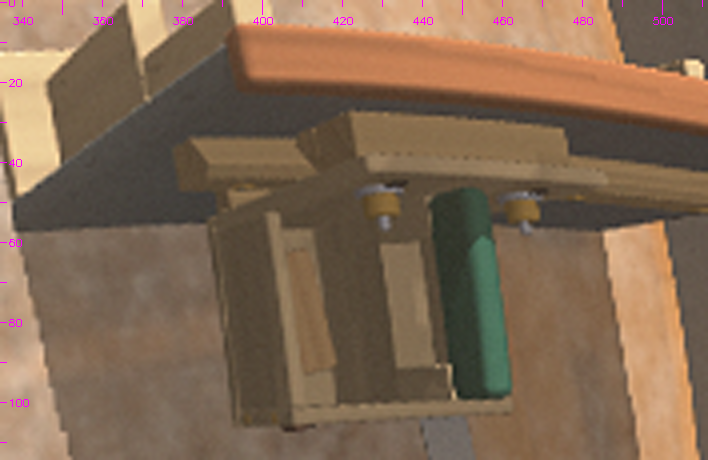

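```bash
cat > fit2.py <<'E'
from fit import *
Wc=load("w1")
def pw(P):
    M=Wc["world_to_cam"]; p=P@M[:3,:3].T+M[:3,3]; h=np.hypot(p[:,0],p[:,1]); t=np.arctan2(h,p[:,2]); m=Wc["mtx"]
    return m[:2,2]+m[0,0]*(t/h)[:,None]*p[:,:2]
def res(L,wp): return np.vstack([f(wp([q[0] for q in l]))-[q[1] for q in l] for f,l in zip((lambda P:proj(S,P),lambda P:proj(D,P),pw),L)])
def run(n,L,p0,wp=lambda p:(lambda P:W(p,P))):
    r=least_squares(lambda p:res(L,wp(p)).ravel(),p0,loss="soft_l1"); print(n,r.x.round(4)); print(np.round(res(L,wp(r.x)),1).tolist()); return r.x
A,B,C=(-40,50,0),(-40,50,50),(-40,-50,50); E_,F,G=(-40,-50,0),(40,50,118),(40,-50,118)
red=[list(zip((A,B,C,E_,F,G),[(188.1,335.5),(183.7,321.9),(223.5,297.5),(224.5,310.1),(159.3,275.1),(200.1,254.5)])),
 list(zip((A,B,C,E_,F,G),[(162.5,303.7),(160.1,283.1),(204.5,269.5),(205.3,287.5),(142.1,234.9),(186.5,223.1)])),
 list(zip((F,G,B,C),[(217.5,140.5),(287.7,139.7),(224.5,184.2),(283.7,183)]))]
r=run("red",red,[.45,.3,-.2])
for z in (94,106): print("handle wrist",[pw(W(r,[(x,0,z)])).round(1).tolist() for x in (-40,-34,0)])
P=[(0,180,0),(0,-180,0),(-15,170,165),(-15,170,191),(-15,-170,191),(-15,-170,165)]
pan=[list(zip(P,[(209.7,232.7),(293,178.3),(208.7,187.3),(207.7,179.3),(298,127.7),(298,136)])),
 list(zip(P,[(198,231.7),(297.3,194),(203,171),(202.3,162.3),(302.3,134.7),(302.3,142.3)])),
 list(zip((P[0],P[3],P[2]),[(338.2,57),(379,36.3),(382,47)]))]
p=run("panel",pan,[.58,-.06,-.1])
gl=[list(zip((A,B,C,E_,F,G),[(244.7,211.7),(243,200),(271.3,179),(270.7,190),(217,160.7),(249.7,144)])),
 list(zip((A,B,C,E_,F,G),[(237.3,198.3),(238,179.3),(268.3,169.3),(268.3,186.7),(213.7,142.7),(249,135.3)])),
 list(zip((F,G,B,C,A),[(426.5,38.3),(485.8,42),(406.3,104.5),(462.5,102),(394,105.8)]))]
def gw(q):
    return lambda Q:W(np.r_[p[:3]],np.array(Q)+[-56+1000*q[1],1000*q[0],114])
g=run("green y,dx in panel",gl,[.086,0],gw)
gf=run("green free",gl,[.52,.03,-.1,.114])
E
python3 fit2.py
```

```text
red [ 0.4471  0.3109 -0.219 ]
[[-1.3, 0.2], [-0.2, 0.8], [0.0, -0.6], [0.6, 0.0], [0.1, 2.4], [0.4, -0.1], [-1.4, 1.0], [-0.4, 0.6], [0.4, -1.0], [-0.0, 1.3], [-0.9, 0.8], [-0.6, 0.2], [0.4, -0.4], [1.2, -0.7], [0.6, -0.1], [0.8, 0.3]]
handle wrist [[[254.5, 190.3]], [[254.4, 186.5]], [[254.0, 164.5]]]
handle wrist [[[254.4, 192.3]], [[254.3, 188.4]], [[253.9, 165.9]]]
panel [ 0.5777 -0.0579 -0.0964]
[[-0.8, 1.4], [0.9, -1.6], [0.8, 0.5], [0.8, 0.2], [0.6, -0.1], [0.2, -0.6], [-0.6, -0.7], [-0.5, 0.1], [0.0, 0.7], [0.6, -0.8], [0.1, -0.2], [-0.5, 1.1], [-0.9, -1.2], [6.8, 3.8], [-4.1, -2.6]]
green y,dx in panel [ 0.0855 -0.0029]
[[-0.7, 0.4], [0.2, -3.4], [0.3, -0.8], [0.8, 3.5], [1.9, -0.6], [-1.0, -0.2], [-1.1, 0.7], [-1.5, 0.2], [-0.1, 0.3], [-0.9, 1.6], [1.7, -0.1], [-1.6, -0.6], [-0.2, -1.6], [0.8, 0.3], [1.7, 0.8], [0.8, 1.0], [-1.5, -0.2]]
green free [ 0.5276  0.0324 -0.0851  0.1133]
[[-0.3, 0.5], [0.6, -3.3], [0.3, -0.9], [0.8, 3.4], [2.1, -0.3], [-1.2, -0.2], [-0.7, 0.9], [-1.1, 0.4], [-0.1, 0.3], [-0.8, 1.6], [1.8, 0.2], [-1.8, -0.5], [-0.4, -1.2], [0.4, -0.3], [2.1, 1.0], [0.9, 0.4], [-1.1, 0.0]]
```

```bash
python3 -m crank '[[[-7,9,0,0,0,-0.09],[0,0,50,0,0,0],[0,0,50,0,0,0],[0,0,50,0,0,0],[0,0,50,0,0,0],[0,0,45,0,0,0],[0,0,0,0,0,0],[0,0,0,0,0,0],[0,0,0,0,0,0],[0,0,0,0,0,0]]]' 0.6
```

```text
time_s: 3.9
ee_pos: [0.447, 0.3123, 0.1331]
ee_rot: [-3.14, 0.002, -1.785]
ft_force: [-0.1, -0.0, 0.7]
finger_gap: 0.0524
```

```bash
python3 -m crank '[[[0,0,20,0,0,0],[0,0,20,0,0,0],[0,0,18,0,0,0],[0,0,0,0,0,0],[0,0,0,0,0,0],[0,0,0,0,0,0],[0,0,0,0,0,0],[0,0,0,0,0,0],[0,0,0,0,0,0],[0,0,0,0,0,0]]]'
python3 -m crank '[[[0,0,0,0,0,0],[0,0,0,0,0,0],[0,0,0,0,0,0],[0,0,0,0,0,0],[0,0,0,0,0,0],[0,0,0,0,0,0],[0,0,0,0,0,0],[0,0,0,0,0,0],[0,0,0,0,0,0],[0,0,0,0,0,0]]]' 0 40
```

```text
time_s: 5.15
ee_pos: [0.4465, 0.3116, 0.0736]
ee_rot: [3.142, -0.0, -1.785]
ft_force: [0.4, 0.6, -0.9]
finger_gap: 0.0524
time_s: 6.4
ee_pos: [0.4464, 0.3114, 0.0735]
ee_rot: [3.141, -0.0, -1.786]
ft_force: [-1.7, -0.8, -0.6]
finger_gap: 0.012
```

```bash
python3 -m crank '[[[0,0,-10,0,0,-0.07],[0,0,-20,0,0,-0.07],[0,0,-30,0,0,-0.07],[0,0,-35,0,0,-0.07],[0,0,-35,0,0,-0.07],[0,0,-35,0,0,-0.07],[0,0,-35,0,0,-0.07],[0,0,-35,0,0,-0.07],[0,0,-25,0,0,-0.07],[0,0,-15,0,0,-0.07]]]' 
python3 - <<'E'
from fit import *
for d,u in ((S,(357,210)),(D,(362,223))):
    M=d["world_to_cam"];r=M[:3,:3].T@np.linalg.inv(d["mtx"])@[*u,1];o=-M[:3,:3].T@M[:3,3];print(o-r*o[2]/r[2])
E
```

```text
time_s: 7.65
ee_pos: [0.4466, 0.3118, 0.3503]
ee_rot: [-3.141, 0.002, -1.662]
ft_force: [-0.7, 0.2, -4.1]
finger_gap: 0.0118
[ 0.3233493  -0.21634027  0.        ]
[ 0.32525036 -0.22031144  0.        ]
```

```bash
python3 -m crank '[[[10,-5,0,0,0,0],[25,-5,0,0,0,0],[45,-5,0,0,0,0],[55,-5,0,0,0,0],[60,-5,0,0,0,0],[60,-5,0,0,0,0],[55,-5,0,0,0,0],[45,-5,0,0,0,0],[25,-5,0,0,0,0],[10,-5,0,0,0,0]]]' 
python3 -m crank '[[[0,0,10,0,0,0],[0,0,20,0,0,0],[0,0,25,0,0,0],[0,0,25,0,0,0],[0,0,20,0,0,0],[0,0,15,0,0,0],[0,0,10,0,0,0],[0,0,5,0,0,0],[0,0,0,0,0,0],[0,0,0,0,0,0]]]' 
python3 - <<'E'
from h import *
from workcell import eyes
im=[]
for n in ("scene","side"):
    d=eyes.snapshot(n); pickle.dump(d,open(f"pics/{n}1.pkl","wb")); im.append(d["img"])
cv2.imwrite("pics/v1.png",np.hstack([crop(im[0],190,105,130,130,3),crop(im[1],190,105,130,130,3)]))
E
```

```text
time_s: 8.9
ee_pos: [0.459, -0.0836, 0.3477]
ee_rot: [3.14, -0.0, -1.666]
ft_force: [1.2, 0.8, -3.8]
finger_gap: 0.012
time_s: 10.15
ee_pos: [0.4607, -0.0813, 0.2191]
ee_rot: [-3.141, 0.0, -1.663]
ft_force: [-0.3, -0.0, -4.6]
finger_gap: 0.012
```

View pics/v1.png

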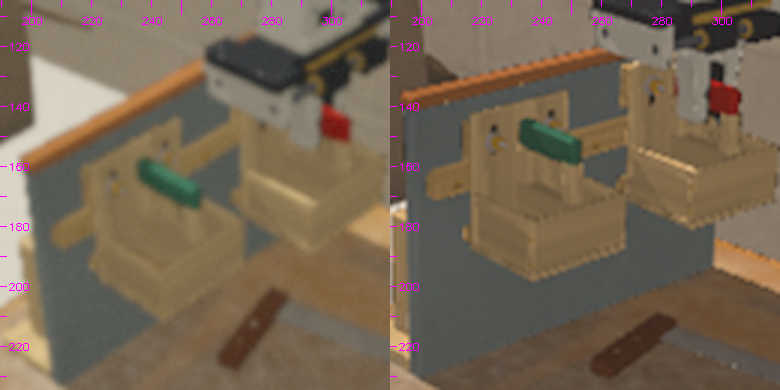

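```bash
python3 -m crank '[[[0,-2,2,0,0,0],[0,-5,2,0,0,0],[0,-8,1,0,0,0],[0,-9,0,0,0,0],[0,-9,0,0,0,0],[0,-8,0,0,0,0],[0,-6,0,0,0,0],[0,-3,0,0,0,0],[0,-2,0,0,0,0],[0,0,0,0,0,0]]]'
python3 - <<'E'
from h import *
from workcell import eyes
for n in ("scene","side"):
    d=eyes.snapshot(n); pickle.dump(d,open(f"pics/{n}2.pkl","wb"))
    M=np.eye(4)
cv2.imwrite("pics/v2.png",np.hstack([crop(load("scene2")["img"],215,110,100,110,4),crop(load("side2")["img"],215,105,100,110,4)]))
E
```

```text
time_s: 11.5
ee_pos: [0.5121, -0.0861, 0.2136]
ee_rot: [-3.142, 0.0, -1.663]
ft_force: [-0.1, -0.3, -4.9]
finger_gap: 0.0119
```

View pics/v2.png

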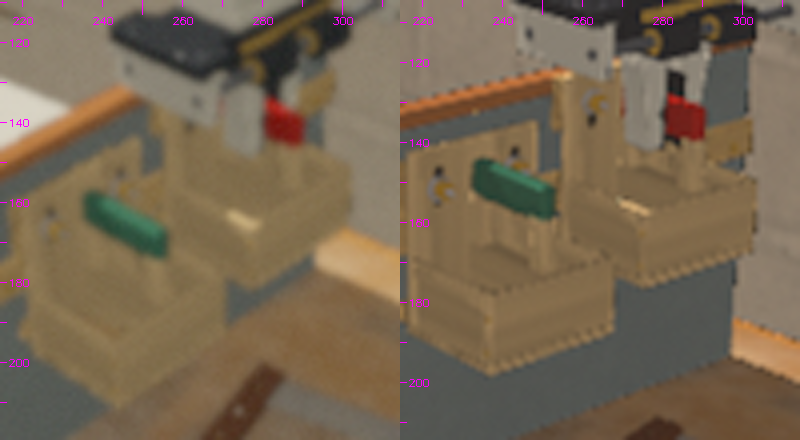

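```bash
python3 -m crank '[[[0,-0.5,0,0,0,0],[0,-0.5,0,0,0,0],[0,-0.5,0,0,0,0],[0,-0.5,0,0,0,0],[0,-0.5,0,0,0,0],[0,-0.5,0,0,0,0],[0,-0.5,0,0,0,0],[0,-0.5,0,0,0,0],[0,0,0,0,0,0],[0,0,0,0,0,0]]]'
python3 -m crank '[[[0,-0.5,0,0,0,0],[0,-0.5,0,0,0,0],[0,-0.5,0,0,0,0],[0,-0.5,0,0,0,0],[0,0,0,0,0,0],[0,0,0,0,0,0],[0,0,0,0,0,0],[0,0,0,0,0,0],[0,0,0,0,0,0],[0,0,0,0,0,0]]]'
```

```text
time_s: 12.85
ee_pos: [0.5151, -0.0866, 0.2134]
ee_rot: [3.14, -0.0, -1.663]
ft_force: [-5.8, 0.5, -1.2]
finger_gap: 0.0116
time_s: 14.1
ee_pos: [0.5153, -0.0869, 0.2128]
ee_rot: [3.136, -0.001, -1.663]
ft_force: [-11.2, 0.7, 0.6]
finger_gap: 0.012
```

```bash
python3 -m crank '[[[0,1.5,0,0,0,0],[0,1.5,0,0,0,0],[0,1.5,0,0,0,0],[0,0,0,0,0,0],[0,0,0,0,0,0],[0,0,3,0,0,0],[0,0,3,0,0,0],[0,0,3,0,0,0],[0,0,3,0,0,0],[0,0,0,0,0,0]]]'
python3 -m crank '[[[0,0,1,0,0,0],[0,0,1,0,0,0],[0,0,1,0,0,0],[0,0,1,0,0,0],[0,0,0,0,0,0],[0,0,0,0,0,0],[0,0,0,0,0,0],[0,0,0,0,0,0],[0,0,0,0,0,0],[0,0,0,0,0,0]]]'
```

```text
time_s: 15.35
ee_pos: [0.5134, -0.0863, 0.2012]
ee_rot: [3.141, -0.0, -1.663]
ft_force: [0.1, 0.3, -4.0]
finger_gap: 0.0115
time_s: 16.6
ee_pos: [0.5136, -0.0863, 0.1976]
ee_rot: [-3.142, 0.0, -1.663]
ft_force: [0.1, 0.0, -4.3]
finger_gap: 0.0117
```

```bash
python3 -m crank '[[[0,0,1,0,0,0],[0,0,1,0,0,0],[0,0,1,0,0,0],[0,0,0,0,0,0],[0,0,0,0,0,0],[0,0,0,0,0,0],[0,0,0,0,0,0],[0,0,0,0,0,0],[0,0,0,0,0,0],[0,0,0,0,0,0]]]'
python3 -m crank '[[[0,0,1,0,0,0],[0,0,1,0,0,0],[0,0,0.5,0,0,0],[0,0,0,0,0,0],[0,0,0,0,0,0],[0,0,0,0,0,0],[0,0,0,0,0,0],[0,0,0,0,0,0],[0,0,0,0,0,0],[0,0,0,0,0,0]]]'
```

```text
time_s: 17.85
ee_pos: [0.5136, -0.0863, 0.1946]
ee_rot: [-3.142, 0.0, -1.663]
ft_force: [-0.2, 0.8, -4.4]
finger_gap: 0.0119
time_s: 19.1
ee_pos: [0.5136, -0.0862, 0.1921]
ee_rot: [3.142, 0.0, -1.663]
ft_force: [-0.1, 0.3, -4.0]
finger_gap: 0.0117
```

```bash
for i in 1 ; do python3 -m crank '[[[0,0,1,0,0,0],[0,0,1,0,0,0],[0,0,0.5,0,0,0],[0,0,0,0,0,0],[0,0,0,0,0,0],[0,0,0,0,0,0],[0,0,0,0,0,0],[0,0,0,0,0,0],[0,0,0,0,0,0],[0,0,0,0,0,0]]]'; done
```

```text
time_s: 20.35
ee_pos: [0.5136, -0.0863, 0.1896]
ee_rot: [3.142, -0.0, -1.663]
ft_force: [0.4, 0.4, -4.4]
finger_gap: 0.0117
```

```bash
python3 -m crank '[[[0,0,1,0,0,0],[0,0,1,0,0,0],[0,0,0.5,0,0,0],[0,0,0,0,0,0],[0,0,0,0,0,0],[0,0,0,0,0,0],[0,0,0,0,0,0],[0,0,0,0,0,0],[0,0,0,0,0,0],[0,0,0,0,0,0]]]'
```

```text
time_s: 21.6
ee_pos: [0.5136, -0.0863, 0.1871]
ee_rot: [-3.142, -0.0, -1.663]
ft_force: [0.5, 0.5, -4.0]
finger_gap: 0.0119
```

```bash
python3 -m crank '[[[0,0,1,0,0,0],[0,0,1,0,0,0],[0,0,0.5,0,0,0],[0,0,0,0,0,0],[0,0,0,0,0,0],[0,0,0,0,0,0],[0,0,0,0,0,0],[0,0,0,0,0,0],[0,0,0,0,0,0],[0,0,0,0,0,0]]]'
```

```text
time_s: 22.85
ee_pos: [0.5137, -0.0863, 0.1847]
ee_rot: [-3.141, 0.0, -1.663]
ft_force: [-2.1, 0.9, 1.1]
finger_gap: 0.012
```

```bash
python3 -m crank '[[[0,0,1,0,0,0],[0,0,1,0,0,0],[0,0,0,0,0,0],[0,0,0,0,0,0],[0,0,0,0,0,0],[0,0,0,0,0,0],[0,0,0,0,0,0],[0,0,0,0,0,0],[0,0,0,0,0,0],[0,0,0,0,0,0]]]'
```

```text
time_s: 24.1
ee_pos: [0.5149, -0.0863, 0.1832]
ee_rot: [-3.139, 0.0, -1.663]
ft_force: [5.7, -2.2, 3.1]
finger_gap: 0.0117
```

```bash
python3 -m crank '[[[0,-0.5,0,0,0,0],[0,-0.5,0,0,0,0],[0,-0.5,0,0,0,0],[0,0,0.5,0,0,0],[0,0,0,0,0,0],[0,0,0,0,0,0],[0,0,0,0,0,0],[0,0,0,0,0,0],[0,0,0,0,0,0],[0,0,0,0,0,0]]]'
```

```text
time_s: 25.35
ee_pos: [0.5155, -0.0863, 0.1824]
ee_rot: [-3.141, 0.0, -1.663]
ft_force: [3.8, -1.2, 5.8]
finger_gap: 0.0117
```

```bash
python3 -m crank '[[[0,-0.5,0.5,0,0,0],[0,-0.5,0,0,0,0],[0,0,0,0,0,0],[0,0,0,0,0,0],[0,0,0,0,0,0],[0,0,0,0,0,0],[0,0,0,0,0,0],[0,0,0,0,0,0],[0,0,0,0,0,0],[0,0,0,0,0,0]]]'
```

```text
time_s: 26.6
ee_pos: [0.5162, -0.0864, 0.1818]
ee_rot: [-3.141, 0.0, -1.663]
ft_force: [3.1, 0.8, 5.4]
finger_gap: 0.0121
```

```bash
python3 -m crank '[[[0,-0.5,0,0,0,0],[0,-0.5,0,0,0,0],[0,0,0,0,0,0],[0,0,0,0,0,0],[0,0,0,0,0,0],[0,0,0,0,0,0],[0,0,0,0,0,0],[0,0,0,0,0,0],[0,0,0,0,0,0],[0,0,0,0,0,0]]]'
```

```text
time_s: 27.85
ee_pos: [0.5165, -0.0866, 0.1816]
ee_rot: [3.141, -0.0, -1.663]
ft_force: [0.1, 0.1, 6.0]
finger_gap: 0.0114
```

```bash
python3 -m crank '[[[0,-0.5,0.5,0,0,0],[0,-0.5,0,0,0,0],[0,0,0,0,0,0],[0,0,0,0,0,0],[0,0,0,0,0,0],[0,0,0,0,0,0],[0,0,0,0,0,0],[0,0,0,0,0,0],[0,0,0,0,0,0],[0,0,0,0,0,0]]]'
python3 - <<'E'
from h import *
from workcell import eyes
for n in ("scene","side","wrist"):
    d=eyes.snapshot(n); pickle.dump(d,open(f"pics/{n}3.pkl","wb"))
cv2.imwrite("pics/v3.png",np.hstack([crop(load("scene3")["img"],215,110,100,110,4),crop(load("side3")["img"],215,105,100,110,4)]))
E
```

```text
time_s: 29.1
ee_pos: [0.5169, -0.0868, 0.1813]
ee_rot: [3.14, -0.0, -1.663]
ft_force: [-3.1, 0.2, 9.4]
finger_gap: 0.0116
```

View pics/v3.png

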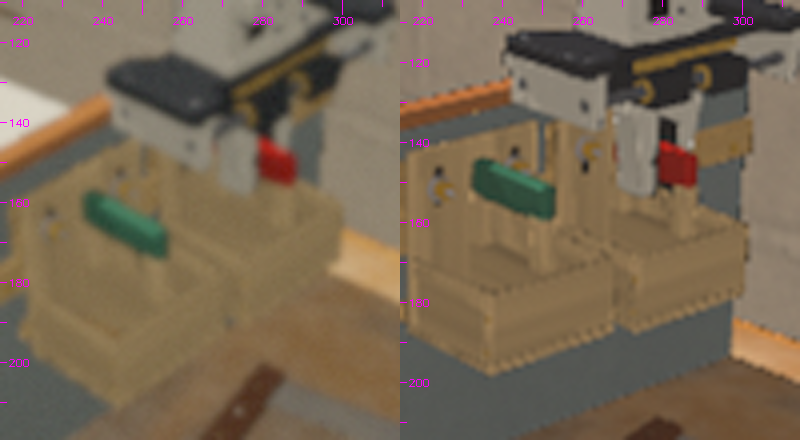

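```bash
python3 -m crank '[[[0,0.5,-0.5,0,0,0],[0,0,-0.5,0,0,0],[0,0,0,0,0,0],[0,0,0,0,0,0],[0,0,0,0,0,0],[0,0,0,0,0,0],[0,0,0,0,0,0],[0,0,0,0,0,0],[0,0,0,0,0,0],[0,0,0,0,0,0]]]'
```

```text
time_s: 30.5
ee_pos: [0.517, -0.0867, 0.1816]
ee_rot: [3.14, -0.0, -1.663]
ft_force: [-0.5, -1.1, -3.8]
finger_gap: 0.0117
```

```bash
python3 -m crank '[[[0,0,0.2,0,0,0],[0,0,0,0,0,0],[-1,0,0,0,0,0],[-2,0,0,0,0,0],[-2.5,0,0,0,0,0],[-2.5,0,0,0,0,0],[-2.5,0,0,0,0,0],[-1.5,0,0,0,0,0],[0,0,0,0,0,0],[0,0,0,0,0,0]]]'
python3 - <<'E'
from h import *
from workcell import eyes
for n in ("side","wrist"):
    d=eyes.snapshot(n); pickle.dump(d,open(f"pics/{n}4.pkl","wb"))
cv2.imwrite("pics/v4.png",np.hstack([crop(load("side4")["img"],230,130,50,75,8),crop(load("wrist4")["img"],110,60,130,150,4)[:600]]))
E
```

```text
time_s: 31.75
ee_pos: [0.5177, -0.0759, 0.1819]
ee_rot: [3.14, -0.002, -1.664]
ft_force: [-3.8, -6.3, -0.5]
finger_gap: 0.0119
```

View pics/v4.png

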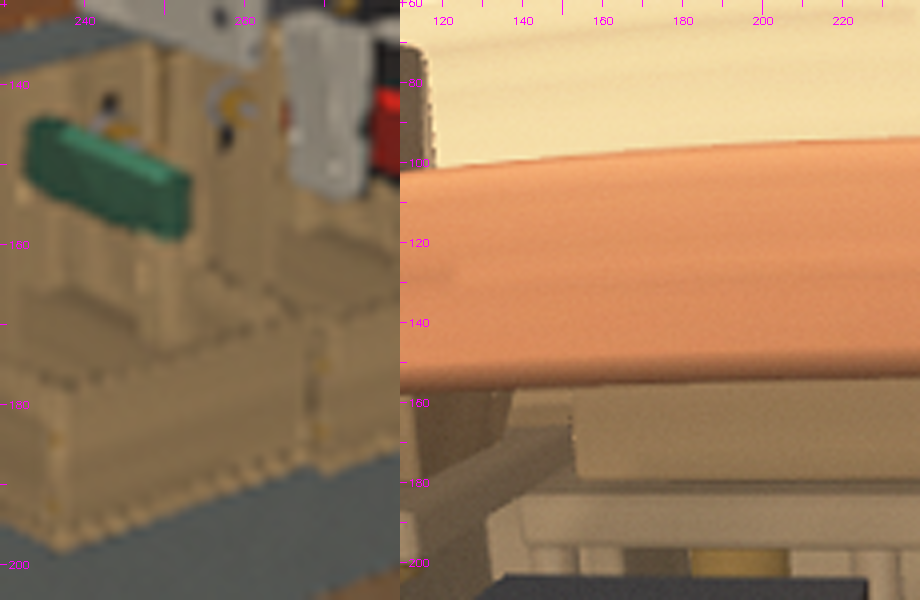

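```bash
cat > gm.py <<'E'
import sys
from h import *
from scipy.optimize import minimize
def patch(n,x0,y0,w,h): return cv2.cvtColor(load(n)["img"],cv2.COLOR_BGR2GRAY)[y0:y0+h,x0:x0+w].astype(np.float32)
def shift(a,b,box):
    A,B=patch(a,*box),patch(b,*box); M=np.eye(2,3,dtype=np.float32)
    _,M=cv2.findTransformECC(A,B,M,cv2.MOTION_TRANSLATION,(3,100,1e-5),None,1); return M[:,2].round(2).tolist()
def both(k,base="side0"):
    print("green",shift(base,k,(212,160,50,40)),"ref",shift(base,k,(250,205,60,25)))
    print("red vs side3",shift("side3",k,(273,150,26,35)))
E
python3 - <<'E'
from gm import *
both("side3");both("side4")
E
python3 -m crank '[[[0.5,0.4,0,0,0,0],[0,0,0,0,0,0],[0,0,0,0,0,0],[0,0,0,0,0,0],[0,0,0,0,0,0],[0,0,0,0,0,0],[0,0,0,0,0,0],[0,0,0,0,0,0],[0,0,0,0,0,0],[0,0,0,0,0,0]]]'
```

```text
green [0.029999999329447746, 0.009999999776482582] ref [-0.009999999776482582, 0.019999999552965164]
red vs side3 [0.0, 0.0]
green [0.05999999865889549, 0.019999999552965164] ref [-0.029999999329447746, 0.009999999776482582]
red vs side3 [-3.059999942779541, 0.6499999761581421]
time_s: 33.1
ee_pos: [0.5177, -0.0759, 0.1819]
ee_rot: [3.141, -0.001, -1.664]
ft_force: [-3.5, -5.6, -1.0]
finger_gap: 0.0118
```

```bash
python3 -m crank '[[[0,0.5,-0.2,0,0,0],[0,0.5,0,0,0,0],[0,0,0,0,0,0],[0,0,0,0,0,0],[0,0,0,0,0,0],[0,0,0,0,0,0],[0,0,0,0,0,0],[0,0,0,0,0,0],[0,0,0,0,0,0],[0,0,0,0,0,0]]]'
```

```text
time_s: 34.35
ee_pos: [0.5175, -0.075, 0.1821]
ee_rot: [-3.141, 0.0, -1.663]
ft_force: [1.6, -0.3, -3.3]
finger_gap: 0.0116
```

```bash
python3 -m crank '[[[-0.5,0,0,0,0,0],[-0.5,0,0,0,0,0],[-0.5,0,0,0,0,0],[0,0,0,0,0,0],[0,0,0,0,0,0],[0,0,0,0,0,0],[0,0,0,0,0,0],[0,0,0,0,0,0],[0,0,0,0,0,0],[0,0,0,0,0,0]]]'
```

```text
time_s: 35.6
ee_pos: [0.5175, -0.0736, 0.1821]
ee_rot: [-3.141, 0.0, -1.663]
ft_force: [2.0, -3.1, -1.0]
finger_gap: 0.0116
```

```bash
python3 -m crank '[[[-0.5,-0.2,-0.1,0,0,0],[-0.5,0,0,0,0,0],[0,0,0,0,0,0],[0,0,0,0,0,0],[0,0,0,0,0,0],[0,0,0,0,0,0],[0,0,0,0,0,0],[0,0,0,0,0,0],[0,0,0,0,0,0],[0,0,0,0,0,0]]]'
```

```text
time_s: 36.85
ee_pos: [0.5176, -0.0726, 0.1821]
ee_rot: [3.142, 0.0, -1.663]
ft_force: [2.3, -2.1, -2.4]
finger_gap: 0.0119
```

```bash
python3 -m crank '[[[-0.5,0,0,0,0,0],[-0.5,0,0,0,0,0],[0,0,0,0,0,0],[0,0,0,0,0,0],[0,0,0,0,0,0],[0,0,0,0,0,0],[0,0,0,0,0,0],[0,0,0,0,0,0],[0,0,0,0,0,0],[0,0,0,0,0,0]]]'
python3 - <<'E'
from gm import *
from workcell import eyes
pickle.dump(eyes.snapshot("side"),open("pics/side5.pkl","wb")); both("side5")
E
```

```text
time_s: 38.1
ee_pos: [0.5177, -0.0716, 0.1822]
ee_rot: [3.142, -0.0, -1.663]
ft_force: [1.8, -2.2, -1.1]
finger_gap: 0.0117
green [0.009999999776482582, 0.019999999552965164] ref [-0.019999999552965164, 0.009999999776482582]
red vs side3 [-4.019999980926514, 1.0299999713897705]
```

```bash
python3 -m crank '[[[-0.5,0,-0.1,0,0,0],[-0.5,0,0,0,0,0],[0,0,0,0,0,0],[0,0,0,0,0,0],[0,0,0,0,0,0],[0,0,0,0,0,0],[0,0,0,0,0,0],[0,0,0,0,0,0],[0,0,0,0,0,0],[0,0,0,0,0,0]]]'
```

```text
time_s: 39.4
ee_pos: [0.5178, -0.0706, 0.1822]
ee_rot: [3.142, 0.0, -1.663]
ft_force: [0.2, -1.7, -1.8]
finger_gap: 0.0118
```

```bash
python3 -m crank '[[[-0.5,0,0,0,0,0],[-0.5,0,0,0,0,0],[0,0,0,0,0,0],[0,0,0,0,0,0],[0,0,0,0,0,0],[0,0,0,0,0,0],[0,0,0,0,0,0],[0,0,0,0,0,0],[0,0,0,0,0,0],[0,0,0,0,0,0]]]'
```

```text
time_s: 40.65
ee_pos: [0.5179, -0.0696, 0.1822]
ee_rot: [3.142, -0.0, -1.663]
ft_force: [1.7, -1.5, -2.2]
finger_gap: 0.012
```

```bash
python3 -m crank '[[[-0.5,0,0,0,0,0],[-0.5,0,0,0,0,0],[0,0,0,0,0,0],[0,0,0,0,0,0],[0,0,0,0,0,0],[0,0,0,0,0,0],[0,0,0,0,0,0],[0,0,0,0,0,0],[0,0,0,0,0,0],[0,0,0,0,0,0]]]'
```

```text
time_s: 41.9
ee_pos: [0.518, -0.0686, 0.1822]
ee_rot: [3.142, 0.0, -1.663]
ft_force: [1.1, -1.1, -2.8]
finger_gap: 0.0116
```

```bash
python3 -m crank '[[[-0.5,0,0,0,0,0],[-0.5,0,0,0,0,0],[0,0,0,0,0,0],[0,0,0,0,0,0],[0,0,0,0,0,0],[0,0,0,0,0,0],[0,0,0,0,0,0],[0,0,0,0,0,0],[0,0,0,0,0,0],[0,0,0,0,0,0]]]'
```

```text
time_s: 43.15
ee_pos: [0.5181, -0.0676, 0.1823]
ee_rot: [-3.142, 0.0, -1.663]
ft_force: [1.4, -0.9, -2.4]
finger_gap: 0.0118
```

```bash
python3 -m crank '[[[-0.5,0,0,0,0,0],[-0.5,0,0,0,0,0],[0,0,0,0,0,0],[0,0,0,0,0,0],[0,0,0,0,0,0],[0,0,0,0,0,0],[0,0,0,0,0,0],[0,0,0,0,0,0],[0,0,0,0,0,0],[0,0,0,0,0,0]]]'
python3 - <<'E'
from gm import *
from workcell import eyes
pickle.dump(eyes.snapshot("side"),open("pics/side6.pkl","wb")); both("side6")
E
```

```text
time_s: 44.4
ee_pos: [0.5182, -0.0671, 0.1823]
ee_rot: [3.142, -0.001, -1.663]
ft_force: [2.4, -4.5, -3.5]
finger_gap: 0.0117
green [-0.009999999776482582, -0.0] ref [0.009999999776482582, -0.0]
red vs side3 [-5.429999828338623, 1.409999966621399]
```

```bash
python3 -m crank '[[[-0.5,0,0,0,0,0],[-0.5,0,0,0,0,0],[0,0,0,0,0,0],[0,0,0,0,0,0],[0,0,0,0,0,0],[0,0,0,0,0,0],[0,0,0,0,0,0],[0,0,0,0,0,0],[0,0,0,0,0,0],[0,0,0,0,0,0]]]'
```

```text
time_s: 45.7
ee_pos: [0.5183, -0.0668, 0.1825]
ee_rot: [3.142, -0.002, -1.663]
ft_force: [2.3, -7.7, -3.2]
finger_gap: 0.0119
```

```bash
python3 -m crank '[[[0.5,-0.3,0.2,0,0,0],[0.5,0,0.2,0,0,0],[0.3,0,0,0,0,0],[0,0,0,0,0,0],[0,0,0,0,0,0],[0,0,0,0,0,0],[0,0,0,0,0,0],[0,0,0,0,0,0],[0,0,0,0,0,0],[0,0,0,0,0,0]]]' 0 15
python3 - <<'E'
from gm import *
from workcell import eyes
pickle.dump(eyes.snapshot("side"),open("pics/side7.pkl","wb")); both("side7")
E
```

```text
time_s: 46.95
ee_pos: [0.5185, -0.067, 0.1819]
ee_rot: [-3.142, -0.0, -1.663]
ft_force: [-1.3, -4.9, 0.0]
finger_gap: 0.0119
green [-0.019999999552965164, -0.029999999329447746] ref [-0.0, 0.009999999776482582]
red vs side3 [-5.659999847412109, 1.4700000286102295]
```

```bash
python3 -m crank '[[[0.5,0,0.1,0,0,0],[0.3,0,0,0,0,0],[0,0,0,0,0,0],[0,0,0,0,0,0],[0,0,0,0,0,0],[0,0,0,0,0,0],[0,0,0,0,0,0],[0,0,0,0,0,0],[0,0,0,0,0,0],[0,0,0,0,0,0]]]' 0 6
```

```text
time_s: 48.25
ee_pos: [0.5185, -0.0678, 0.1818]
ee_rot: [-3.141, -0.0, -1.663]
ft_force: [1.4, 0.8, -3.4]
finger_gap: 0.0121
```

```bash
python3 -m crank '[[[0,0,0,0,0,0],[0,0,0,0,0,0],[0,0,0,0,0,0],[0,0,0,0,0,0],[0,0,0,0,0,0],[0,0,0,0,0,0],[0,0,0,0,0,0],[0,0,0,0,0,0],[0,0,0,0,0,0],[0,0,0,0,0,0]]]' 0.4
python3 - <<'E'
from gm import *
from workcell import eyes
pickle.dump(eyes.snapshot("side"),open("pics/side8.pkl","wb")); both("side8"); print(shift("side7","side8",(273,150,26,35)))
E
```

```text
time_s: 49.5
ee_pos: [0.5184, -0.0677, 0.1818]
ee_rot: [3.142, 0.0, -1.663]
ft_force: [0.6, 0.1, 0.4]
finger_gap: 0.0351
green [-0.0, -0.019999999552965164] ref [-0.0, 0.009999999776482582]
red vs side3 [-5.010000228881836, 0.9900000095367432]
[0.23000000417232513, -0.47999998927116394]
```

```bash
python3 -m crank '[[[0,0,-5,0,0,0],[0,0,-10,0,0,0],[0,0,-20,0,0,0],[0,0,-30,0,0,0],[0,0,-40,0,0,0],[0,0,-40,0,0,0],[0,0,-20,0,0,0],[0,0,0,0,0,0],[0,0,0,0,0,0],[0,0,0,0,0,0]]]'
python3 - <<'E'
from gm import *
from workcell import eyes
for n in ("side","scene"): pickle.dump(eyes.snapshot(n),open(f"pics/{n}9.pkl","wb"))
b=(270,166,30,22)
for k in("side7","side8","side9"): print(k,shift("side6",k,b))
print(shift("side0","side9",(212,160,50,40)), shift("scene0","scene9",(212,170,40,40)))
cv2.imwrite("pics/v9.png",np.hstack([crop(load("scene9")["img"],205,110,100,110,4),crop(load("side9")["img"],210,120,100,110,4)]))
E
```

```text
time_s: 50.8
ee_pos: [0.518, -0.0677, 0.3458]
ee_rot: [3.14, -0.0, -1.663]
ft_force: [-0.4, 0.0, -0.1]
finger_gap: 0.0348
side7 [0.019999999552965164, 0.18000000715255737]
side8 [0.09000000357627869, 0.18000000715255737]
side9 [0.07999999821186066, 0.1599999964237213]
[0.0, -0.019999999552965164] [0.0, 0.019999999552965164]
```

View pics/v9.png

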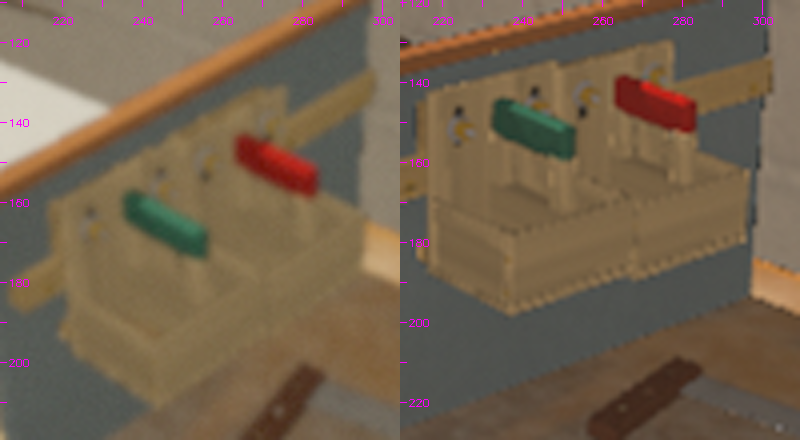

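```bash
python3 -c "
from workcell import ctrl; print(ctrl.sign_off())"
```

```text
the job is handed in; nothing more can be done
None
```

The red tote now hangs on the cleat on the right-hand (−y) side of the green tote. It has been released, and the job was handed in at about 51 s; no verdict was reported.

- **Seating:** I lowered it in small steps until I felt the hanger touch, and it slid into the groove with the back bearing on the panel. The sensed forces in this phase stayed under about 12 N. The seated height puts its hanger setting at roughly 72 mm.
- **Closing up:** I moved it sideways in 1 mm steps until the side force rose. That reached about 7.7 N, which includes 1–2 N of friction. I then eased the force off and opened the fingers.

**Last checks**
- **Green tote:** between the start and end images it moved less than 0.05 px, well under 1 mm.
- **Red tote:** it did not shift when the arm withdrew. The last picture shows it level, side by side with the green one. I estimate the gap between them at no more than 1 mm.
- **Pressing and side friction:** while first touching the panel the force reached 11 N. Early in the sideways slide friction reached about 6 N. I eased off both times; neither involved the green tote.
- **Position against the panel:** my first image fit was off by about 2–3 mm in x (it put the tote about 3 mm short of flush). I judged that it was home by feel rather than by that fit.
- **Not checked:** I did not confirm separately, after hanging, that the dowel and offcut are still in the tote, or measure its final angle. I also ran no image check on the glue bottle, square and screwdriver; the arm's path kept clear of them.

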